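Close the toy drum: seat the drumhead, screw the hoop over it

ROBOT

A 6-joint arm with a two-finger parallel gripper is mounted at the origin on the work surface. World frame = base frame: x ahead of the robot, y to its left, z up, the work surface at z = 0. Lengths are in m, angles in degrees, forces in N, time in s.
With the tool pointing down it reaches from about 0.25 to 0.725 m from the base axis. Payload 9.7 kg.
Tool frame: the origin (TCP) lies between the finger pads; the fingertips stand 11 mm ahead of it and the grasp point (between the pads) lies 8 mm behind it; y points along the fingers, x is the direction in which the jaws open and shut, and the axes are right-handed (so a half turn about y gives the same grasp; the last joint's range is limited). The gripper opens to 85 mm and grips with 20 to 120 N. Pads are 22 mm wide; open, the fingers measure 114 mm over their backs; the gripper's body (76 mm by 85 mm) begins 54 mm behind the grasp point. The pads swing forward as they close: fully open they stand 13 mm farther back than shut.
Start: joints at [-66.807, 4.979, 10.078, 95.1, 0, 90], TCP at [0.217, -0.506, 0.242] pointing down, gripper open.
Joint ranges: [-179.16, 179.16], [-48.56, 103.87], [-65.8, 70.77], [-126.05, 130.52], [-82.76, 87.17], [-180, 180]. Speed limits (degrees/s): [127.2, 127.2, 147.25, 180, 180, 180].

INTERFACE

Orientations are given as [roll, pitch, yaw] about the fixed x, y, z axes, in that order (R = Rz(yaw) Ry(pitch) Rx(roll)).
In Python, from workcell import bot, vision gives the robot as it stands. The module is installed in compiled form; this text tells all that it offers.
- The arm moves only by the shell command python3 -m crank 'ROWS' [OPENING] [FORCE]. ROWS is text: rows parted by semicolons, each of 6 numbers parted by spaces: the shift along the tool's x, y, z in m, then the turn, a rotation vector about the tool's x, y, z in rad. A call has 1 to 8 rows; each row is the pose to reach, as a shift and turn from the pose commanded when the call began, along the tool's axes at that moment; what a row does not reach only later rows make up. A row lasts 1/10 s, in which the tool goes at most 50 mm and 8.59 degrees, less where a joint would pass 70% of its speed; a pose out of reach is approached as far as the arm can. A call with a gripper value outside its range is refused whole. OPENING is the gripper's target within -1 to 1 (shut at 1, half-way at 0, fully open at -1), set as the call begins (- or left out, the last holds). The fingers move at their own pace and stop on an object; FORCE is the grip in N (left out, the last holds). Time passes only in rows, so rows that repeat a pose let the fingers close. It gives the time, the measured TCP pose, the force and the opening at its end, in the units of the state.
- bot.get_obs(): the state, without advancing time (a new reading comes with each control period).
- vision.camera(name): name is "scene" or "top" or "wrist"; returns the picture (384x512x3 uint8, red, green, blue); there is no depth.
- vision.get_calibration(name): a dict with "fx", "fy", "cx", "cy" (pixels), "distortion" ([k1, k2, p1, p2, k3] as OpenCV has them; the pictures are not rectified), "rvec" (rotation vector, rad) and "tvec" (3), from world to camera coordinates, as OpenCV has them. Camera axes: x right, y down, z forward; pixel columns grow to the right and rows downward; lengths in m; the calibration is good to about 2 mm. A picture is of the moment at which its call begins: read the wrist's pose just before it. get_calibration takes no time and is no camera call; for the wrist camera it gives the pose at the moment of the call.
- bot.job_done(): hands the job in, once; it reports no verdict.
The state is a dict: "time": time; "q": joint angles; "qd": joint speeds; "joint_efforts": joint torques, N m; "ee_pos": TCP position; "tcp_rot": TCP orientation; "wrist_force": force on the tool from outside, world axes, zero at the start; "torque": the same for the moment, N m; "opening": finger opening in m.
Only numpy, scipy, OpenCV 4.12 (cv2) and the standard library are available. Lean on these libraries where they do the work, as an engineer would, in place of code of your own. Each camera call takes 0.05 s, during which the arm holds its last target. There are 200 camera calls.

TASK

Put the red toy drum back together: take the white drumhead off the slanted stand, seat it flat in the drum's mouth and let go of it, then set the blue hoop over it and screw it clockwise (seen from above) until it stops, its yellow bar in line with the drum's two yellow lugs. Leave the hoop standing locked on the drum and let go, and leave the other toys where they are.

Things in the scene. Friction and masses are not known exactly. Their poses are not given: they have to be found in the camera images.
- drum_mouth (a point): Centre of the red drum's mouth in the plane of its rim, 102 mm above the bench; z up. The mouth is a round recess, diameter 90 mm, 6 mm deep, with a ledge (inner diameter 72 mm) for the drumhead. Two opposite yellow lugs outside the wall lie on this frame's +x and -x; yellow stripes on the foot mark the same line.
- drum: Red toy drum, fixed, upright, outside diameter 100 mm, on a round wooden foot 140 mm wide, 12 mm high. Origin under its centre, axes as the mouth's. Its two yellow lugs: 45 degrees of arc each, out to radius 57 mm, top 13 mm and underside 19 mm below the rim, with a stop at the clockwise end (seen from above).
- drumhead_block (a point): Centre of the wooden finger block on the white drumhead: 40 mm along x, 18 mm along y (the width to grip), 26 mm high along z; 13 mm above the disk's upper face. At the start z leans 35 degrees from vertical and x points up the stand's slope. With the drumhead seated this point is 15 mm above the drum's rim plane.
- drumhead: The loose white disk, diameter 85 mm, 8 mm thick, about 90 g, origin at the centre of its underside, axes as its block's. It starts on the slanted stand. It has 2.5 mm of play all round in the drum's mouth; seated, it stands 2 mm proud of the rim. Any yaw will do.
- hoop_bar (a point): Centre of the hoop's yellow carrying bar, on the hoop's axis, 80 mm above its underside. The bar runs along x: 119 mm long, 16 mm wide along y (the width to grip), 20 mm high; 38 mm is free below it down to the flange. Hoop down on the seated drumhead: this point is 54 mm above the drum's rim. The bar is the same both ways round.
- hoop: Loose blue hoop, about 160 g, flat on the bench at first. Origin under its centre, axes as its bar's. Outside diameter 127 mm, skirt 32 mm high, inside diameter 119 mm; its flange (hole 72 mm, underside 28 mm up) comes to rest on the drumhead. Under each end of the bar a yellow lug, 36 degrees of arc, 5 mm high, reaches in to radius 52.5 mm at the skirt's foot.
- drum_axis (a point): A point on the drum's axis at bench height. How the hoop fits: it drops over the mouth only with its bar 40 to 130 degrees anticlockwise (from above) of the drum's x axis, about 60 being handy, with 2.5 mm of play sideways. Then it turns clockwise without sinking, its lugs passing 2 mm under the drum's, to the stop, met 0 to 3 degrees past the bar lying along the drum's x axis.
- stand: Fixed wooden display stand, 126 mm wide along y, 95 mm deep along x, 80 mm high, its face sloping 35 degrees, low edge (with an 8 mm lip) towards its -x. That side looks roughly to the right as the robot sees it (world -y). Origin on the bench under the disk's middle.
- duck: Wooden pull-along duck, 110 mm long, 110 mm high; leave alone. Origin under its middle.
- magnifier: Green plastic magnifying glass lying flat, lens rim of diameter 86 mm, 170 mm long, 12 mm high, handle to its -x; leave alone. Origin under the lens.
- spoon: Steel toy spoon, 160 mm long, lying flat along its x; leave alone.
- bowl: Green silicone stacking bowl, diameter 110 mm, 50 mm high; leave alone. Origin under its middle.
- engine: Wooden toy engine, 110 mm long, 86 mm high; leave alone. Origin under its middle.
- skittle: Green wooden skittle, 112 mm high, diameter 56 mm; leave alone. Origin under its middle.
Not all that is in view belongs to the job. Of the things like the drumhead, leave any that is black or pink; of the rest the smaller one is meant.

How it is judged (in metres and radians):
On the way, in this order (a step that is already met when the one before it is completed fails the run):
1. the drumhead lies seated flat in the drum's mouth, let go, before the hoop is on the drum (z of drumhead_block in the frame of drum_mouth between 0.011 and 0.019 m and horizontal distance between drumhead_block and drum_mouth below 0.006 m and angle between drumhead_block's own z axis and vertical below 0.06 rad and contact force between the fingers and drumhead below 0.3 N and horizontal distance between hoop_bar and drum_mouth above 0.06 m), for 0.2 s.
2. the hoop is down over the mouth on the seated drumhead, not yet turned (z of drumhead_block in the frame of drum_mouth between 0.011 and 0.019 m and horizontal distance between drumhead_block and drum_mouth below 0.006 m and angle between drumhead_block's own z axis and vertical below 0.06 rad and z of hoop_bar in the frame of drum_mouth between 0.048 and 0.059 m and horizontal distance between hoop_bar and drum_mouth below 0.008 m and angle between hoop_bar's own z axis and vertical below 0.07 rad and angle between the x axis of hoop_bar and the x axis of drum_mouth, either way round above 0.45 rad), for 0.1 s.
3. the hoop is screwed clockwise to its stop (z of drumhead_block in the frame of drum_mouth between 0.011 and 0.019 m and horizontal distance between drumhead_block and drum_mouth below 0.006 m and angle between drumhead_block's own z axis and vertical below 0.06 rad and z of hoop_bar in the frame of drum_mouth between 0.048 and 0.059 m and horizontal distance between hoop_bar and drum_mouth below 0.008 m and angle between hoop_bar's own z axis and vertical below 0.07 rad and angle between the x axis of hoop_bar and the x axis of drum_mouth, either way round below 0.2 rad), for 0.2 s.
At the end, for the whole second after the job is handed in: Drumhead flat in the mouth (4 mm of seated height, 6 mm of centre, 3.4 deg); hoop down on it (bar 48 to 59 mm above the rim, 8 mm of centre, 4 deg) and screwed home, bar within 11 deg of the drum's lugs; both at rest (all of step 3 and linear speed of each of hoop, drumhead below 0.02 m/s); the robot touches nothing.
It fails at once if another toy is moved by more than 30 mm (distance of any of duck, magnifier, spoon, bowl, engine, skittle from where it was at the start of the episode above 0.03 m).
It also fails if it takes over 61 s, if anything falls off the work surface, if the arm or the gripper's body presses on something with over 40 N, if the wrist force passes 120 N, or if a joint passes its speed limit or range.

## Working session

There is one attempt and no reset: what is moved stays moved. The work goes in short steps, Python scripts to look and compute and a shell command to move; the robot and the scene stay as the last step left them, time stands still between calls to the robot, and variables do not carry over. Pictures are saved under pics/ and viewed, about 8 in all and at most 12, crops included, and the job is handed in when it is done.

```bash
mkdir -p pics; cat > h.py <<'E'
import numpy as np, cv2
from workcell import bot, vision
from scipy.spatial.transform import Rotation as R
def cal(n):
    c=vision.get_calibration(n)
    K=np.array([[c['fx'],0,c['cx']],[0,c['fy'],c['cy']],[0,0,1.]])
    return K,np.array(c['distortion'],float),np.array(c['rvec'],float),np.array(c['tvec'],float)
def proj(n,P,c=None):
    K,d,r,t=c or cal(n)
    return cv2.projectPoints(np.array(P,float).reshape(-1,3),r,t,K,d)[0].reshape(-1,2)
def onz(n,uv,z,c=None):
    K,d,r,t=c or cal(n)
    p=cv2.undistortPoints(np.array(uv,float).reshape(-1,1,2),K,d).reshape(-1,2)
    Rm=cv2.Rodrigues(r)[0]; C=-Rm.T@t.ravel()
    D=np.c_[p,np.ones(len(p))]@Rm
    return C+D*((z-C[2])/D[:,2])[:,None]
def snap(n,f):
    c=cal(n); im=vision.camera(n); cv2.imwrite('pics/'+f,im[:,:,::-1]); return im,c
E
python3 - <<'E'
from h import *
a,_=snap('scene','s0.png'); b,_=snap('top','t0.png')
cv2.imwrite('pics/both.png',cv2.resize(np.vstack([a,b])[:,:,::-1],None,fx=.78,fy=.78))
print(bot.get_obs())
for n in('scene','top'): 
    K,d,r,t=cal(n); print(n,K[0,0],-cv2.Rodrigues(r)[0].T@t)
E
```

```text
{'time': 0.1, 'q': array([-6.68096969e+01,  5.00823576e+00,  1.00384987e+01,  9.51006146e+01,
        8.60272372e-05,  9.00026852e+01]), 'qd': array([ 0.0663953 , -0.07064145,  0.08084407,  0.08862979,  0.00594334,
        0.01737425]), 'joint_efforts': array([ 1.47082548e-03, -5.21560693e+01,  4.65653121e+01,  1.60234049e-02,
        4.62129321e-05,  6.10194519e-06]), 'ee_pos': array([ 0.21650301, -0.50537453,  0.24164678]), 'tcp_rot': array([-8.99999173e+01,  7.03516819e-02, -6.68123821e+01]), 'wrist_force': array([-0.03754118, -0.77352072,  0.68158947]), 'torque': array([0.00229439, 0.04501312, 0.01142536]), 'opening': 0.08528698081263059}
scene 417.1968764748566 [1.31237899 0.56047566 0.88239349]
top 421.99634469073436 [0.44328239 0.07043631 1.2220817 ]
```

View pics/t0.png

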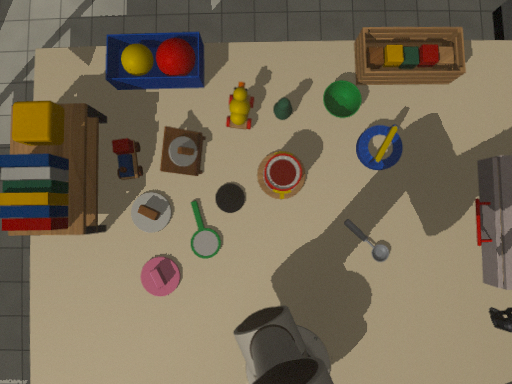

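View pics/s0.png

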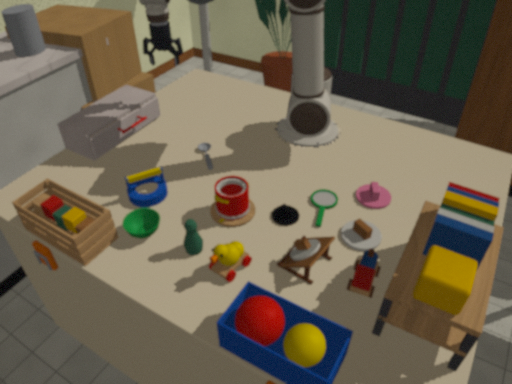

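Top view: the robot base is at the bottom, the drum's mouth at (282,172) and the hoop at (380,148).

Things that could be taken for the drumhead:
- white disk on the stand at (182,150)
- larger white disk on the bench at (151,212)
- black one at (230,197)
- pink one at (160,275)

I choose the one on the stand, as it's the smaller white one. A close crop should confirm that.

```bash
python3 - <<'E'
from h import *
a=cv2.imread('pics/s0.png'); b=cv2.imread('pics/t0.png')
f=lambda im,u,v,w,k: cv2.resize(im[v-w:v+w,u-w:u+w],(k,k),interpolation=cv2.INTER_CUBIC)
row=lambda im,L:np.hstack([f(im,u,v,w,260) for u,v,w in L])
cv2.imwrite('pics/c0.png',np.vstack([row(b,[(282,174,32),(182,152,32),(380,148,32)]),row(a,[(234,200,32),(305,252,32),(147,187,32)])]))
print(onz('top',[[282,172]],.102),onz('top',[[182,150]],.06),onz('top',[[380,147]],.06),onz('top',[[151,212]],.01))
print(onz('scene',[[232,184]],.102),onz('scene',[[147,178]],.08))
E
```

```text
[[0.5450309 0.0105261 0.102    ]] [[0.61546021 0.2851351  0.06      ]] [[ 0.61393962 -0.26671333  0.06      ]] [[0.44470418 0.38498534 0.01      ]]
[[0.53660384 0.00547531 0.102     ]] [[ 0.62461874 -0.25613511  0.08      ]]
```

View pics/c0.png

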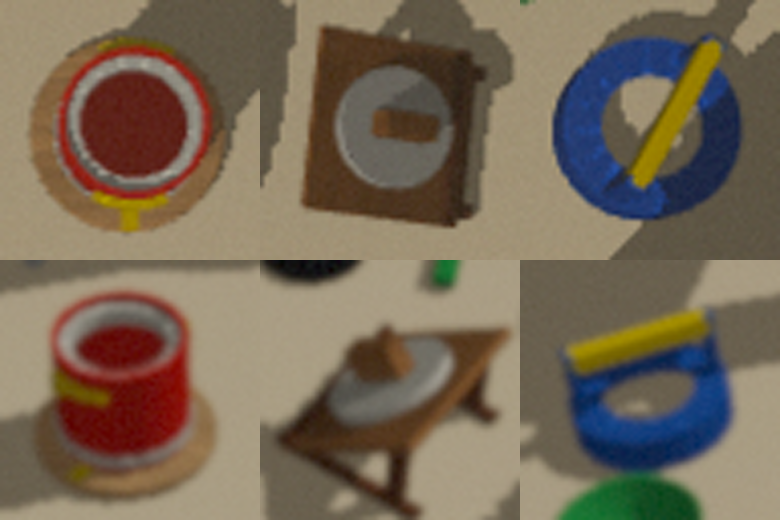

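The crop confirms the choice: the stand's disk is small, white and has its block pointing up the slope. Next I move towards a spot above the hoop and look from there.

```bash
cat >> h.py <<'E'
def row(pos,rot=None,yaw=None):
    """row that brings the tool to pos with R=rot or tool-down with jaw yaw (deg)"""
    o=bot.get_obs(); Rc=R.from_euler('xyz',o['tcp_rot'],degrees=True)
    if yaw is not None: rot=R.from_euler('xyz',[-90,0,yaw],degrees=True)
    if rot is None: rot=Rc
    s=Rc.inv().apply(np.array(pos)-o['ee_pos']); w=(Rc.inv()*rot).as_rotvec()
    print('row',np.round(s,4),np.round(w,4),'n>=',np.linalg.norm(s)/.05,np.degrees(np.linalg.norm(w))/8.59)
E
python3 - <<'E'
from h import *
row([.56,-.24,.30],yaw=-118)
o=bot.get_obs();K,d,r,t=cal('wrist');Rm=cv2.Rodrigues(r)[0];C=-Rm.T@t
Rc=R.from_euler('xyz',o['tcp_rot'],degrees=True)
print(Rc.inv().apply(C-o['ee_pos']),Rc.inv().apply(Rm[2]),K[0,0])
E
```

```text
row [-0.1088 -0.0582  0.4202] [ 5.000e-04  8.934e-01 -1.100e-03] n>= 8.759427362947733 5.958982876729203
[ 3.44199949e-05 -1.31351587e-01  7.14284240e-02] [-7.41875914e-04  9.61046500e-01 -2.76385736e-01] 294.86122205689264
```

```bash
python3 -m crank '-.109 -.058 .42 0 .893 0;-.109 -.058 .42 0 .893 0;-.109 -.058 .42 0 .893 0;-.109 -.058 .42 0 .893 0;-.109 -.058 .42 0 .893 0;-.109 -.058 .42 0 .893 0;-.109 -.058 .42 0 .893 0;-.109 -.058 .42 0 .893 0'; python3 - <<'E'
from h import *
print(bot.get_obs()['q'])
row([.56,-.24,.30],yaw=-118)
E
```

```text
time: 0.9
ee_pos: [0.5108, -0.2776, 0.2918]
tcp_rot: [-90.0, -0.0, -118.1]
wrist_force: [1.1, -1.8, 0.3]
opening: 0.0855
[-2.85176570e+01  1.09809875e+01  2.23549333e+01  1.01391612e+02
 -2.36870569e-03  1.79618300e+02]
row [-0.0563 -0.0082  0.0256] [ 0.0003 -0.0024  0.    ] n>= 1.2483601392772754 0.01596273856532919
```

```bash
python3 - <<'E'
from h import *
im,c=snap('wrist','w_hoop.png'); import pickle; pickle.dump(c,open('c_hoop.pkl','wb'))
row([.53,-.03,.32],yaw=0)
E
```

```text
row [-0.2221 -0.0278 -0.1007] [-2.9000e-03 -2.0558e+00 -9.0000e-04] n>= 4.909345473690588 13.71254861529086
```

View pics/w_hoop.png

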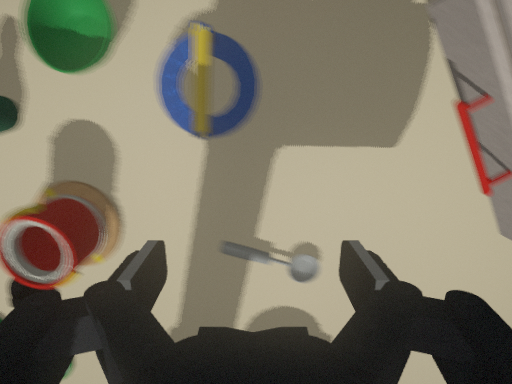

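The hoop shows at (210,80) with its bar running from (200,25) to (203,135); the drum is at lower left. On to the drum.

```bash
python3 -m crank '-.22 -.028 -.1 0 -1 0;-.22 -.028 -.1 0 -1 0;-.22 -.028 -.1 0 -1 0;-.22 -.028 -.1 0 -1 0;-.22 -.028 -.1 0 -1 0;-.22 -.028 -.1 0 -1 0;-.22 -.028 -.1 0 -1 0;-.22 -.028 -.1 0 -1 0'; python3 -m crank '0 0 0 0 -1.05 0;0 0 0 0 -1.05 0;0 0 0 0 -1.05 0;0 0 0 0 -1.05 0;0 0 0 0 -1.05 0;0 0 0 0 -1.05 0;0 0 0 0 -1.05 0;0 0 0 0 -1.05 0'; python3 - <<'E'
from h import *
import pickle
im,c=snap('wrist','w_drum.png'); pickle.dump(c,open('c_drum.pkl','wb'))
h=pickle.load(open('c_hoop.pkl','rb'))
print(onz('',[[200,25],[203,135]],.09,h))
# predicted mouth circle and lug ends for overlay
v=im[:,:,::-1].copy()
t=np.radians(np.arange(0,360,6))
for x,y,col in[(.541,.008,(255,0,0))]:
    for u in proj('',np.c_[x+.045*np.cos(t),y+.045*np.sin(t),0*t+.102],c): cv2.circle(v,tuple(int(round(a)) for a in u),1,col,-1)
cv2.imwrite('pics/w_drum2.png',v)
row([.60,.15,.25],yaw=0); print(bot.get_obs()['q'])
E
```

```text
time: 1.75
ee_pos: [0.5245, -0.0374, 0.3195]
tcp_rot: [-90.0, 0.0, -60.5]
wrist_force: [0.1, -0.3, 0.9]
opening: 0.0852
time: 2.55
ee_pos: [0.5245, -0.0383, 0.3196]
tcp_rot: [-90.0, 0.0, -0.6]
wrist_force: [0.6, -0.2, -0.9]
opening: 0.0852
[[ 0.67181056 -0.3009395   0.09      ]
 [ 0.57372593 -0.24690442  0.09      ]]
row [0.0727 0.0696 0.1893] [-0.0001 -0.0151 -0.0004] n>= 4.288051188830603 0.1010423951650958
[-4.16798726e+00  4.21324449e+00  1.80256468e+01  1.03835855e+02
  1.75816860e-03  8.66996479e+01]
```

View pics/w_drum2.png

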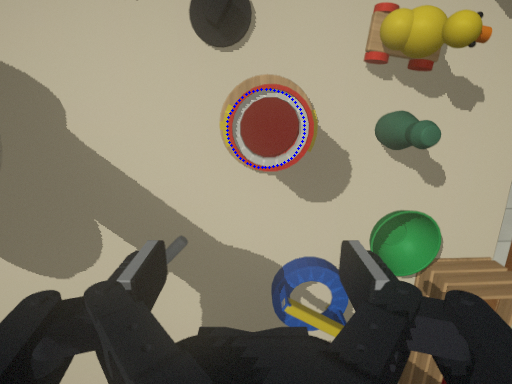

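The drum's mouth is centred near (271,127), a few pixels right of my overlay. The lugs lie left and right of it. I'll fit both numerically.

```bash
cat > fit.py <<'E'
from h import *
import pickle
from scipy.optimize import least_squares
im=cv2.imread('pics/w_drum.png'); c=pickle.load(open('c_drum.pkl','rb'))
hsv=cv2.cvtColor(im,cv2.COLOR_BGR2HSV)
H,S,V=cv2.split(hsv)
roi=np.zeros(H.shape,bool); roi[70:185,210:330]=1
red=((H<8)|(H>172))&(S>140)&roi
n,l,st,ce=cv2.connectedComponentsWithStats(red.astype(np.uint8))
for i in range(1,n):
    if st[i,4]>60: print('red',st[i],ce[i])
i=l[127,271]; m=(l==i).astype(np.uint8)
cn=max(cv2.findContours(m,0,cv2.CHAIN_APPROX_NONE)[0],key=cv2.contourArea).reshape(-1,2)
for z in(.096,.102):
    P=onz('',cn,z,c)
    s=least_squares(lambda p:np.hypot(P[:,0]-p[0],P[:,1]-p[1])-p[2],[.54,0,.036],loss='soft_l1',f_scale=.001)
    print('hole z',z,s.x,np.sqrt(np.mean(s.fun**2)))
ye=(H>20)&(H<34)&(S>150)&roi
n,l,st,ce=cv2.connectedComponentsWithStats(ye.astype(np.uint8))
for i in range(1,n):
    if st[i,4]>4: print('yel',st[i],ce[i],onz('',[ce[i]],.089,c),onz('',[ce[i]],.012,c))
cv2.imwrite('pics/dz.png',cv2.resize(im[70:185,210:330],None,fx=5,fy=5,interpolation=cv2.INTER_CUBIC))
E
python3 fit.py
```

```text
red [ 228   84   86   87 1126] [272.60568384 126.46625222]
red [ 241   98   58   59 2669] [269.46721619 126.74185088]
hole z 0.096 [0.54587299 0.00972625 0.03359354] 0.0004855457101573129
hole z 0.102 [0.54553732 0.01011269 0.0330254 ] 0.0004773313573126984
yel [220 104  13  42 201] [225.960199   124.15920398] [[0.49401145 0.01363034 0.089     ]] [[0.48719799 0.00959802 0.012     ]]
yel [308 110   9  41  95] [313.44210526 129.81052632] [[0.59947278 0.00605816 0.089     ]] [[6.15099094e-01 4.14658134e-04 1.20000000e-02]]
```

View pics/dz.png

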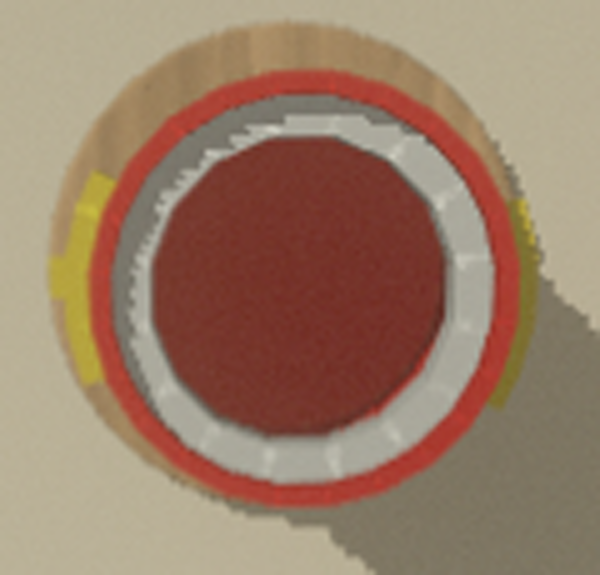

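```bash
python3 - <<'E'
from h import *
import pickle
c=pickle.load(open('c_drum.pkl','rb'))
p=lambda x,y:[210-.4+x/5,70-.4+y/5]
print(onz('',[p(303,289.5),p(305,288.5),p(112,289),p(494,289),p(303,95),p(303,484)],.102,c))
E
```

```text
[[ 0.54639603  0.01000493  0.102     ]
 [ 0.54685913  0.0102293   0.102     ]
 [ 0.50205588  0.01054553  0.102     ]
 [ 0.59083146  0.00980588  0.102     ]
 [ 0.54616277  0.05306674  0.102     ]
 [ 0.54667905 -0.03589769  0.102     ]]
```

```bash
python3 -m crank '.05 .04 .18 0 0 0;.05 .04 .18 0 0 0;.05 .04 .18 0 0 0;.05 .04 .18 0 0 0;.05 .04 .18 0 0 0;.05 .04 .18 0 0 0'; python3 - <<'E'
from h import *
import pickle
im,c=snap('wrist','w_st.png'); pickle.dump(c,open('c_st.pkl','wb'))
print(bot.get_obs()['q'])
v=im[:,:,::-1].copy()
# predicted block box: base guess
def block(x,y,z,yaw):
    Rb=R.from_euler('z',yaw,degrees=True)*R.from_euler('y',-35,degrees=True)
    return Rb
K=None
# block-centre guess
B=block(0,0,0,86); ctr=np.array([.612,.265,.098])
pts=[ctr+B.apply([a*.02,b*.009,g*.013]) for g in(1,-1) for a,b in((1,1),(1,-1),(-1,-1),(-1,1))]
u=proj('',pts,c).astype(int)
for i in range(4): cv2.line(v,tuple(map(int,u[i])),tuple(map(int,u[(i+1)%4])),(255,0,0),1)
cv2.imwrite('pics/w_st2.png',v); print(u[:4].tolist(),B.apply([0,0,1]))
E
```

```text
time: 3.2
ee_pos: [0.576, 0.1423, 0.279]
tcp_rot: [-90.0, 0.1, -0.7]
wrist_force: [0.3, 0.1, 0.4]
opening: 0.0857
[ 1.37998893e+01  1.22568560e+01  2.24693254e+01  1.00240039e+02
 -1.31381540e-02  1.04510964e+02]
[[280, 36], [300, 38], [293, 78], [275, 77]] [-0.04001067 -0.57217923  0.81915204]
```

View pics/w_st2.png

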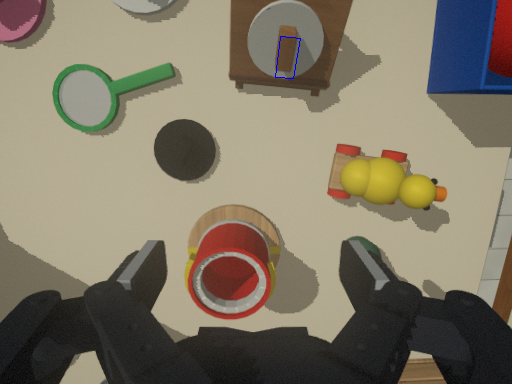

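Drum centre comes out at (0.5465, 0.010) with yaw about -4°. The block is at about (288,50) in this view. I'll tilt to a pre-grasp pose square to the disk and look from there.

```bash
cat >> h.py <<'E'
def Rblk(yaw): return R.from_euler('z',yaw,degrees=True)*R.from_euler('y',-35,degrees=True)
def Rgrasp(yaw):
    B=Rblk(yaw).as_matrix(); return R.from_matrix(np.c_[-B[:,1],-B[:,2],B[:,0]])
E
python3 -c "
from h import *
row(np.array([.61,.27,.10])+Rblk(86).apply([0,0,.10]),rot=Rgrasp(86))"
```

```text
row [0.0291 0.0978 0.0718] [ 0.611   0.0555 -0.0179] n>= 2.4945316369340143 4.094247853159425
```

```bash
python3 -m crank '.03 .09 .07 .611 .055 -.018;.03 .09 .07 .611 .055 -.018;.03 .09 .07 .611 .055 -.018;.03 .09 .07 .611 .055 -.018;.03 .09 .07 .611 .055 -.018;.03 .09 .07 .611 .055 -.018;.03 .09 .07 .611 .055 -.018'; python3 - <<'E'
from h import *
import pickle
im,c=snap('wrist','w_pre.png'); pickle.dump(c,open('c_pre.pkl','wb'))
print(bot.get_obs()['q'])
v=im[:,:,::-1].copy()
B=Rblk(86); ctr=np.array([.61,.27,.10])
for g,col in((1,(255,0,0)),(-1,(0,0,255))):
    u=proj('',[ctr+B.apply([a*.02,b*.009,g*.013]) for a,b in((1,1),(1,-1),(-1,-1),(-1,1))],c); print(u.round().tolist())
    cv2.polylines(v,[u.round().astype(int)],True,col,1)
t=np.radians(np.arange(0,360,5))
u=proj('',ctr+B.apply(np.c_[.0425*np.cos(t),.0425*np.sin(t),0*t-.013]),c)
cv2.polylines(v,[u.round().astype(int)],True,(0,255,0),1)
cv2.imwrite('pics/w_pre2.png',v)
E
```

```text
time: 3.95
ee_pos: [0.6073, 0.2109, 0.1914]
tcp_rot: [-55.1, -0.2, -3.9]
wrist_force: [-0.8, 0.5, -0.1]
opening: 0.0857
[  5.27025266   8.60753669   2.8716338   77.83356482  34.39564499
 101.00671281]
[[238.0, 179.0], [261.0, 179.0], [260.0, 226.0], [239.0, 226.0]]
[[240.0, 172.0], [260.0, 172.0], [260.0, 215.0], [240.0, 215.0]]
```

View pics/w_pre2.png

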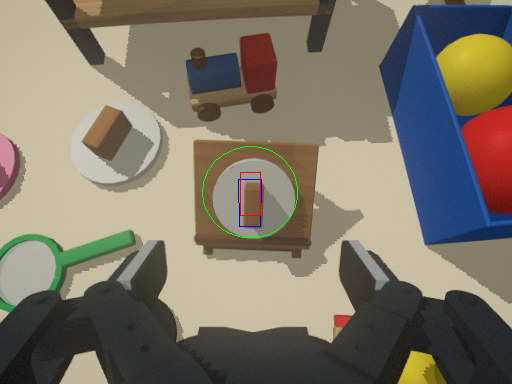

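The disk spans columns 212–298, centre (254,198), a bit smaller than my overlay, so it's farther off. I'll fit it.

```bash
cat > fitd.py <<'E'
from h import *
import pickle
from scipy.optimize import least_squares
def seg(f,box,seed):
    im=cv2.imread(f); hsv=cv2.cvtColor(im,cv2.COLOR_BGR2HSV).astype(int)
    x0,y0,x1,y1=box; m=np.zeros(im.shape[:2],np.uint8)
    m[y0:y1,x0:x1]=(hsv[y0:y1,x0:x1,1]<50)&(hsv[y0:y1,x0:x1,2]>60)
    n,l,st,ce=cv2.connectedComponentsWithStats(m)
    i=l[seed[1],seed[0]]; print(f,st[i])
    cn=max(cv2.findContours((l==i).astype(np.uint8),0,cv2.CHAIN_APPROX_NONE)[0],key=cv2.contourArea)
    return cv2.convexHull(cn).reshape(-1,2)
W=seg('pics/w_pre.png',(203,150,306,240),(230,200)); cw=pickle.load(open('c_pre.pkl','rb'))
T=seg('pics/t0.png',(166,134,199,168),(176,158)); ct=cal('top')
t=np.radians(np.arange(0,360,2)); circ=np.c_[.0425*np.cos(t),.0425*np.sin(t),0*t]
def res(p,wt=1,ww=1):
    B=Rblk(p[3]); out=[]
    for cn,c,w in((W,cw,ww),(T,ct,wt)):
        # hull of upper and lower rims of the disk = silhouette
        u=proj('',np.r_[p[:3]+B.apply(circ),p[:3]+B.apply(circ-[0,0,.008])],c)
        h=cv2.convexHull(u.astype(np.float32))
        out+=[w*cv2.pointPolygonTest(h,(float(a),float(b)),True) for a,b in cn]
    return out
for wt,ww in((1,1),(0,1),(1.5,1)):
    s=least_squares(res,[.61,.28,.07,86],args=(wt,ww),loss='soft_l1',diff_step=1e-4,x_scale=[.01,.01,.01,3])
    B=Rblk(s.x[3]); c=s.x[:3]+B.apply([0,0,.013]); print('blockc',c,s.x[3],s.cost,len(W),len(T))
    print(proj('',[c+B.apply([a*.02,b*.009,.013]) for a,b in((1,1),(1,-1),(-1,-1),(-1,1))],cw).round(1).tolist(), proj('',[c+B.apply([0,0,.013])],ct))
im=cv2.imread('pics/w_pre.png'); a=cv2.resize(im[150:260,195:325],None,fx=5,fy=5,interpolation=cv2.INTER_CUBIC)
cv2.imwrite('pics/pz.png',a)
E
python3 fitd.py
```

```text
pics/w_pre.png [ 213  158   82   81 4287]
pics/t0.png [169 136  28  30 515]
blockc [0.61374234 0.27633074 0.05952633] 85.36538980409289 3.6938132735726352 39 20
[[243.9, 188.1], [263.3, 188.4], [262.3, 228.3], [243.7, 228.0]] [[187.17929248 150.1886953 ]]
blockc [0.61328291 0.27634546 0.05968017] 83.27160016067845 0.4184571385479938 39 20
[[243.8, 187.8], [263.1, 188.7], [260.9, 228.6], [242.3, 227.7]] [[187.1556972  150.44356784]]
blockc [0.61414557 0.27632729 0.05940287] 87.21731314464053 7.031150622764442 39 20
[[244.0, 188.4], [263.4, 188.1], [263.5, 228.0], [244.9, 228.3]] [[187.19293779 149.96369345]]
```

View pics/pz.png

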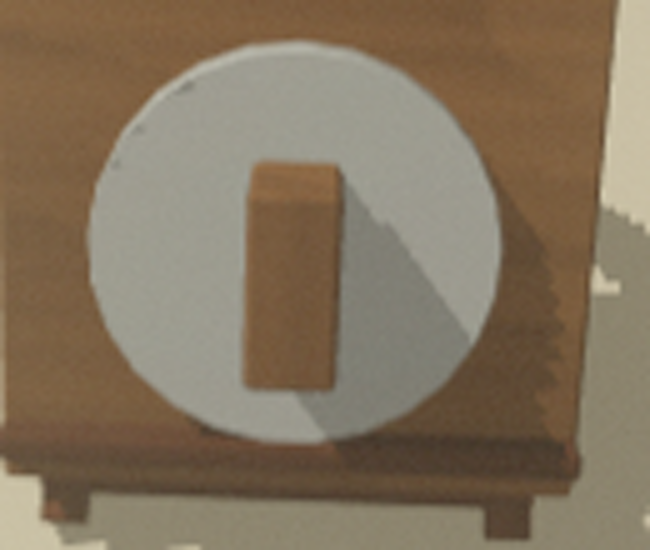

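```bash
python3 -c "
from h import *
c=np.array([.6135,.2752,.0611]); B=Rblk(84.7)
row(c+B.apply([0,0,.03]),rot=Rgrasp(84.7)); row(c+B.apply([0,0,.002]),rot=Rgrasp(84.7))"
```

```text
row [ 0.0012  0.1135 -0.0221] [ 0.0014  0.0231 -0.0128] n>= 2.312195607140586 0.1765234322761722
row [ 0.0016  0.1415 -0.0221] [ 0.0014  0.0231 -0.0128] n>= 2.863741841058663 0.1765234322761722
```

```bash
python3 -m crank '.001 .06 -.022 .001 .023 -.013;.001 .1 -.022 .001 .023 -.013;.001 .115 -.022 .001 .023 -.013;.0015 .125 -.022 .001 .023 -.013;.0015 .135 -.022 .001 .023 -.013;.0015 .1405 -.022 .001 .023 -.013;.0015 .1405 -.022 .001 .023 -.013' -0.2; python3 - <<'E'
from h import *
import pickle
c=np.array([.6135,.2752,.0611]); B=Rblk(84.7)
row(c+B.apply([0,0,.002]),rot=Rgrasp(84.7))
im,cc=snap('wrist','w_g.png')
cv2.imwrite('pics/gz.png',im[100:384,100:412,::-1])
E
```

```text
time: 4.7
ee_pos: [0.6128, 0.274, 0.0626]
tcp_rot: [-54.9, 0.1, -5.3]
wrist_force: [-0.6, 0.3, -0.2]
opening: 0.051
row [ 0.0006 -0.0001  0.0001] [-0.0013 -0.0003 -0.0013] n>= 0.012561530050535903 0.012042408651528627
```

View pics/gz.png

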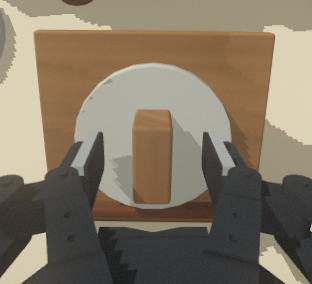

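The block (crop 153,155) sits midway between the pads. Closing.

```bash
python3 -m crank '0 0 0 0 0 0;0 0 0 0 0 0;0 0 0 0 0 0;0 0 0 0 0 0;0 0 0 0 0 0;0 0 0 0 0 0' 1 50; python3 -c "
from h import *
d=np.array([.613,.274,.0627])
row(d+Rblk(84.7).apply([0,0,.08]))"
```

```text
time: 5.35
ee_pos: [0.613, 0.2734, 0.063]
tcp_rot: [-54.9, 0.0, -5.3]
wrist_force: [-2.0, -4.2, 5.9]
opening: 0.0173
row [-0.     -0.0794  0.0005] [0. 0. 0.] n>= 1.5886079796601076 0.0
```

```bash
python3 -m crank '0 -.02 0 0 0 0;0 -.05 0 0 0 0;0 -.08 0 0 0 0;0 -.1 0 0 0 0;0 -.1 0 0 0 0'; python3 -c "
from h import *
row([.5465,.010,.20],yaw=-5.3)"
```

```text
time: 5.85
ee_pos: [0.6085, 0.2156, 0.1464]
tcp_rot: [-54.9, -0.1, -5.4]
wrist_force: [0.8, 0.9, -1.1]
opening: 0.0173
row [-0.0425 -0.1649 -0.1413] [-0.6128 -0.0007  0.0019] n>= 4.425880213619691 4.087190111724743
```

```bash
python3 -m crank '0 -.05 .03 -.15 0 0;-.01 -.1 .02 -.3 0 0;-.02 -.13 -.04 -.45 0 0;-.03 -.15 -.09 -.613 0 0.002;-.042 -.165 -.141 -.613 0 .002;-.042 -.165 -.141 -.613 0 .002;-.042 -.165 -.141 -.613 0 .002;-.042 -.165 -.141 -.613 0 .002'; python3 - <<'E'
from h import *
import pickle
im,c=snap('wrist','w_h.png'); pickle.dump((c,bot.get_obs()),open('c_h.pkl','wb'))
row([.5465,.010,.20],yaw=-5.3)
o=bot.get_obs(); Rc=R.from_euler('xyz',o['tcp_rot'],degrees=True)
v=im[:,:,::-1].copy(); t=np.radians(np.arange(0,360,4))
# disk upper face 15 mm ahead of TCP, centred
u=proj('',o['ee_pos']+Rc.apply(np.c_[.0425*np.cos(t),0*t+.015,.0425*np.sin(t)]),c)
cv2.polylines(v,[u.round().astype(int)],True,(0,255,0),1)
u=proj('',np.c_[.5465+.05*np.cos(t),.01+.05*np.sin(t),0*t+.102],c)
cv2.polylines(v,[u.round().astype(int)],True,(255,0,255),1)
cv2.imwrite('pics/hz.png',cv2.resize(v[60:384,80:432],None,fx=1.6,fy=1.6))
E
```

```text
time: 6.65
ee_pos: [0.5461, 0.0111, 0.1969]
tcp_rot: [-90.0, 0.3, -5.3]
wrist_force: [0.5, 0.2, 0.0]
opening: 0.0173
row [ 0.0002 -0.0027 -0.0016] [ 0.0005  0.0007 -0.0043] n>= 0.06271719761499255 0.029466719435750976
```

View pics/hz.png

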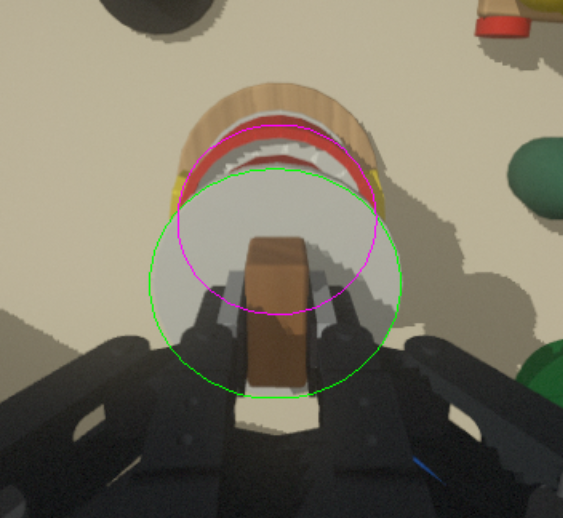

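The held disk matches the overlay centred on the TCP, and the drum rim matches too. I'm lowering it in stages.

```bash
python3 -m crank '0 .03 -.001 0 0 -.004;0 .055 -.0015 0 0 -.004;0 .062 -.0015 0 0 -.004;0 .066 -.0015 0 0 -.004;0 .066 -.0015 0 0 -.004'; python3 -m crank '0 .003 0 0 0 0;0 .006 0 0 0 0;0 .008 0 0 0 0;0 .010 0 0 0 0;0 .010 0 0 0 0'; python3 -c "
from h import *
row([.5465,.010,.119],yaw=-5.3)"
```

```text
time: 7.2
ee_pos: [0.5462, 0.0101, 0.1325]
tcp_rot: [-90.0, -0.0, -5.2]
wrist_force: [0.6, 0.9, -1.8]
opening: 0.017
time: 7.7
ee_pos: [0.5458, 0.0093, 0.1219]
tcp_rot: [-90.1, -0.0, -5.3]
wrist_force: [0.1, -0.7, -1.1]
opening: 0.0169
row [0.0006 0.0029 0.0007] [0.0012 0.0006 0.0002] n>= 0.061806834823341775 0.008866164070740779
```

```bash
python3 -m crank '.0005 .001 .0007 0 0 0;.0005 .002 .0007 0 0 0;.0005 .003 .0007 0 0 0;.0005 .0035 .0007 0 0 0;.0005 .0035 .0007 0 0 0'
```

```text
time: 8.2
ee_pos: [0.5462, 0.0093, 0.1188]
tcp_rot: [-90.1, -0.0, -5.3]
wrist_force: [-1.7, -5.4, 2.8]
opening: 0.017
```

```bash
python3 -m crank '0 0 0 0 0 0;0 0 0 0 0 0;0 0 0 0 0 0;0 0 0 0 0 0;0 0 0 0 0 0' -0.3; python3 -m crank '0 -.04 0 0 0 0;0 -.08 -.02 0 0 0;0 -.12 -.05 0 0 0;0 -.12 -.06 0 0 0;0 -.12 -.06 0 0 0;0 -.12 -.06 0 0 0' -1; python3 - <<'E'
from h import *
im,c=snap('wrist','w_seat.png')
v=im[:,:,::-1].copy(); t=np.radians(np.arange(0,360,4))
for r,z,x,y,col in((.0425,.104,.5465,.010,(0,255,0)),(.05,.102,.5465,.01,(255,0,255))):
    u=proj('',np.c_[x+r*np.cos(t),y+r*np.sin(t),0*t+z],c); print(u.min(0),u.max(0))
    cv2.polylines(v,[u.round().astype(int)],True,col,1)
a,cs=snap('scene','s_seat.png')
h=np.hstack([cv2.resize(v[60:260,180:330],(420,560)),cv2.resize(a[160:240,200:260,::-1],(375,500))[:500]][:1]+[cv2.copyMakeBorder(cv2.resize(a[165:235,205:260,::-1],(360,458),interpolation=cv2.INTER_CUBIC),0,102,0,0,0)])
cv2.imwrite('pics/seat.png',h); print(bot.get_obs()['q'],bot.get_obs()['ee_pos'])
E
```

```text
time: 8.7
ee_pos: [0.5464, 0.0103, 0.1185]
tcp_rot: [-90.0, -0.0, -5.2]
wrist_force: [0.2, 0.1, 0.3]
opening: 0.0554
time: 9.3
ee_pos: [0.5407, -0.0492, 0.2374]
tcp_rot: [-90.0, 0.1, -5.3]
wrist_force: [0.1, 0.1, -1.0]
opening: 0.0854
[203.6192791   69.36396338] [300.62606222 168.59811647]
[195.49582819  60.21484892] [308.75148559 176.11313026]
[-5.13674345e+00  3.98677111e+00  8.44899866e+00  9.45850428e+01
 -3.68997017e-02  9.00817025e+01] [ 0.5405346  -0.04876802  0.23713861]
```

View pics/seat.png

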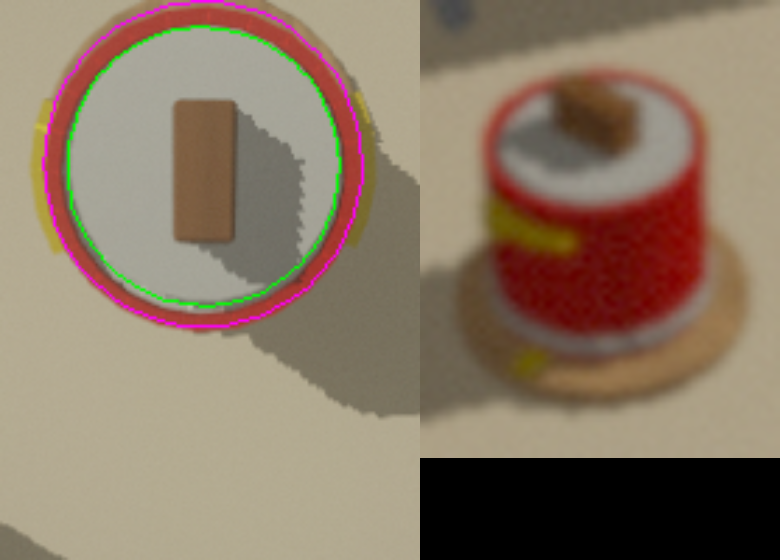

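The wrist view shows the disk concentric with the rim and flat, and the scene view agrees: seated and released. That uses up my 12 pictures, so everything from here is measured numerically. First I refit the drum, then move above the hoop.

```bash
cat > meas.py <<'E'
from h import *
from scipy.optimize import least_squares
def comps(im,lo,hi,smin,vmin=60,box=None,amin=15):
    H,S,V=cv2.split(cv2.cvtColor(im,cv2.COLOR_RGB2HSV).copy()); 
    m=((H>=lo)&(H<=hi)) if lo<=hi else ((H>=lo)|(H<=hi))
    m=(m&(S>smin)&(V>vmin))
    if box: b=np.zeros_like(m); b[box[1]:box[3],box[0]:box[2]]=1; m&=b
    n,l,st,ce=cv2.connectedComponentsWithStats(m.astype(np.uint8))
    return [((l==i),st[i],ce[i]) for i in range(1,n) if st[i,4]>=amin]
def circ(cn,z,c,r=None):
    P=onz('',cn,z,c)[:,:2]
    f=(lambda p:np.hypot(*(P-p[:2]).T)-(r or p[2]))
    s=least_squares(f,[*P.mean(0),.05],loss='soft_l1',f_scale=.001); return s.x,np.sqrt(np.mean(s.fun**2))
def bar(mask,z,c):
    """centre and yaw of the bar's min-area rectangle at height z"""
    cn=cv2.findContours(mask.astype(np.uint8),0,cv2.CHAIN_APPROX_NONE)[0]
    P=onz('',np.vstack(cn).reshape(-1,2),z,c)[:,:2]
    (x,y),(w,h),a=cv2.minAreaRect((P*1000).astype(np.float32)); 
    if h>w: w,h,a=h,w,a+90
    return x/1000,y/1000,(a+90)%180-90,w,h
E
python3 - <<'E'
from meas import *
import pickle
# drum from the present pose: arm has not moved since w_seat.png
im=cv2.imread('pics/w_seat.png')[:,:,::-1].copy(); c=cal('wrist'); B=(185,50,325,190)
for m,st,ce in comps(im,172,8,130,60,B,200):
    cn=cv2.findContours(m.astype(np.uint8),cv2.RETR_CCOMP,cv2.CHAIN_APPROX_NONE)[0]
    for k in cn:
        if len(k)>150: print('red',circ(k.reshape(-1,2),.102,c))
for m,st,ce in comps(im,20,34,140,60,B): print('yel',st,onz('',[ce],.089,c)[0])
im=cv2.imread('pics/w_hoop.png')[:,:,::-1].copy(); c=pickle.load(open('c_hoop.pkl','rb'))
for m,st,ce in comps(im,20,34,120,60,(150,10,270,145),40): print('bar',st,bar(m,.09,c))
row([.615,-.265,.26],yaw=61)
E
```

```text
red (array([0.5462606 , 0.00910909, 0.04941563]), np.float64(0.0002944376254327561))
red (array([0.54599385, 0.00931389, 0.04494497]), np.float64(0.00027964875719767394))
yel [303  93  11  55 221] [0.59874722 0.00677613 0.089     ]
yel [191  96  12  54 216] [0.49365529 0.01437943 0.089     ]
bar [192  26  18 106 989] (0.624564697265625, -0.27419195556640624, -30.002864837646484, 106.59051513671875, 17.577699661254883)
row [ 0.0938 -0.0229 -0.2086] [-7.0000e-04 -1.1557e+00 -2.3000e-03] n>= 4.596694734293377 7.708791203089228
```

```bash
python3 -m crank '.094 -.023 -.208 0 -1.155 0;.094 -.023 -.208 0 -1.155 0;.094 -.023 -.208 0 -1.155 0;.094 -.023 -.208 0 -1.155 0;.094 -.023 -.208 0 -1.155 0;.094 -.023 -.208 0 -1.155 0;.094 -.023 -.208 0 -1.155 0;.094 -.023 -.208 0 -1.155 0';  python3 -m crank '0 0 0 0 -.02 0;0 0 0 0 -.02 0'; cat > hoop.py <<'E'
from meas import *
import sys
im,c=snap('wrist',sys.argv[1])
print(bot.get_obs()['q'].round(1),bot.get_obs()['ee_pos'],proj('',[[.622,-.272,.09]],c))
for m,st,ce in comps(im,20,34,120,60,None,150): print('bar',st,bar(m,.09,c))
for m,st,ce in comps(im,100,128,120,40,None,600):
    cn=max(cv2.findContours(m.astype(np.uint8),0,cv2.CHAIN_APPROX_NONE)[0],key=cv2.contourArea)
    print('blue',st,circ(cn.reshape(-1,2),.02,c))
E
python3 hoop.py w_hoop2.png
```

```text
time: 10.2
ee_pos: [0.6157, -0.2646, 0.2601]
tcp_rot: [-89.9, 0.0, 61.3]
wrist_force: [0.3, 0.1, 0.6]
opening: 0.0854
time: 10.4
ee_pos: [0.6156, -0.2645, 0.261]
tcp_rot: [-90.0, 0.0, 62.0]
wrist_force: [-0.3, 0.2, 0.0]
opening: 0.0857
[-23.2  23.6  34.5 101.   -0.    4.8] [ 0.61558694 -0.26454434  0.26116797] [[248.11187446 184.58565912]]
bar [454  22  58  25 392] (0.59731591796875, -0.002150083541870117, 79.82632446289062, 59.21433639526367, 9.683940887451172)
bar [ 235  131   19   99 1394] (0.6178672485351563, -0.27469314575195314, -31.12413787841797, 107.10963439941406, 15.397631645202637)
blue [ 196  126   43   92 1554] (array([ 0.62488725, -0.28370015,  0.05454812]), np.float64(0.010579780489706783))
blue [278 133  18  75 768] (array([ 0.62063761, -0.27766857,  0.06355893]), np.float64(0.007666324051332898))
```

```bash
python3 - <<'E'
from meas import *
import pickle
def f(im,c,box,n):
    ms=[m for m,st,ce in comps(im,100,128,100,25,box,60)]
    m=np.any(ms,0); ys,xs=np.nonzero(m)
    h=cv2.convexHull(np.c_[xs,ys].astype(np.int32)).reshape(-1,2)
    for z in(.032,.0): print(n,len(ms),[xs.min(),xs.max(),ys.min(),ys.max()],z,circ(h,z,c),circ(h,z,c,.0635))
im=cv2.imread('pics/w_hoop2.png')[:,:,::-1].copy(); c=cal('wrist')
f(im,c,(180,100,320,240),'now')
H,S,V=cv2.split(cv2.cvtColor(im,cv2.COLOR_RGB2HSV)); 
for y in list(range(118,142,3))+list(range(218,240,3)): print(y,[(int(H[y,x]),int(S[y,x]),int(V[y,x])) for x in range(238,254,5)])
f(cv2.imread('pics/t0.png')[:,:,::-1].copy(),cal('top'),(350,120,410,176),'top')
f(cv2.imread('pics/w_hoop.png')[:,:,::-1].copy(),pickle.load(open('c_hoop.pkl','rb')),(150,20,270,145),'h1')
E
```

```text
now 1 [np.int64(196), np.int64(296), np.int64(120), np.int64(219)] 0.032 (array([ 0.61949109, -0.27535963,  0.06293003]), np.float64(0.00034771112186191894)) (array([ 0.61955446, -0.27538976,  0.05      ]), np.float64(0.0006632067010993416))
now 1 [np.int64(196), np.int64(296), np.int64(120), np.int64(219)] 0.0 (array([ 0.62528639, -0.27929423,  0.06851426]), np.float64(0.0003785699698856592)) (array([ 0.62216888, -0.27723476,  0.05      ]), np.float64(0.00553895859357524))
118 [(23, 54, 132), (24, 51, 130), (22, 50, 132), (23, 52, 128)]
121 [(112, 119, 94), (111, 110, 102), (112, 113, 99), (113, 106, 96)]
124 [(112, 118, 102), (113, 113, 90), (113, 109, 94), (113, 109, 98)]
127 [(113, 118, 99), (109, 72, 85), (112, 36, 78), (115, 90, 85)]
130 [(110, 120, 102), (27, 48, 96), (116, 20, 91), (111, 111, 99)]
133 [(112, 122, 98), (25, 165, 130), (25, 153, 127), (113, 113, 97)]
136 [(109, 74, 86), (24, 161, 130), (25, 168, 129), (26, 114, 103)]
139 [(108, 79, 87), (25, 163, 130), (25, 163, 130), (25, 160, 121)]
218 [(25, 168, 129), (25, 163, 130), (25, 165, 125), (112, 116, 99)]
221 [(25,
[... 703 characters left out ...]
.int64(356), np.int64(401), np.int64(125), np.int64(169)] 0.0 (array([ 0.6223558 , -0.28048348,  0.06683348]), np.float64(0.001530943140811555)) (array([ 0.62316492, -0.28236045,  0.05      ]), np.float64(0.0036430627749328456))
h1 2 [np.int64(162), np.int64(254), np.int64(33), np.int64(133)] 0.032 (array([ 0.62407574, -0.27231903,  0.0595769 ]), np.float64(0.001529385289734153)) (array([ 0.62573043, -0.26991799,  0.05      ]), np.float64(0.004387597197693811))
h1 2 [np.int64(162), np.int64(254), np.int64(33), np.int64(133)] 0.0 (array([ 0.62817258, -0.26918043,  0.06443924]), np.float64(0.001656711250724218)) (array([ 0.62823773, -0.269437  ,  0.05      ]), np.float64(0.002025466416001162))
```

```bash
python3 -c "
from h import *
row([.619,-.275,.074],yaw=59)"
```

```text
row [-0.0075  0.1872 -0.008 ] [-0.0005  0.0515 -0.0008] n>= 3.7498169352289166 0.34325758532371836
```

```bash
python3 -m crank '-.0075 .05 -.008 0 .051 0;-.0075 .1 -.008 0 .051 0;-.0075 .14 -.008 0 .051 0;-.0075 .165 -.008 0 .051 0;-.0075 .18 -.008 0 .051 0;-.0075 .186 -.008 0 .051 0;-.0075 .186 -.008 0 .051 0' -0.2; python3 -m crank '0 0 0 0 0 0;0 0 0 0 0 0;0 0 0 0 0 0;0 0 0 0 0 0;0 0 0 0 0 0;0 0 0 0 0 0' 1 80; python3 -m crank '0 -.02 0 0 0 0;0 -.06 0 0 0 0;0 -.11 0 0 0 0;0 -.15 0 0 0 0;0 -.17 0 0 0 0;0 -.17 0 0 0 0'; python3 hoop.py w_hoop3.png; python3 -c "
from h import *
row([.546,.0093,.25],yaw=148)"
```

```text
time: 11.15
ee_pos: [0.6192, -0.2756, 0.0761]
tcp_rot: [-90.0, 0.0, 59.1]
wrist_force: [0.6, 0.0, 0.2]
opening: 0.0513
time: 11.75
ee_pos: [0.6198, -0.276, 0.0776]
tcp_rot: [-90.2, 0.0, 59.1]
wrist_force: [-0.6, -0.3, 6.1]
opening: 0.0143
time: 12.35
ee_pos: [0.6199, -0.276, 0.2497]
tcp_rot: [-90.4, -0.0, 59.1]
wrist_force: [-0.3, -0.0, -1.7]
opening: 0.0144
[-24.   24.1  33.6  99.4  -0.    6.9] [ 0.61958666 -0.2758007   0.24683135] [[255.7815391  177.34780218]]
bar [465   1  47  21 392] (0.5955670776367188, -0.010307355880737305, 78.53334045410156, 45.49085235595703, 9.157148361206055)
bar [449  23  15  17 159] (0.5970807495117187, -0.043489089965820314, -2.5240554809570312, 12.316825866699219, 11.19316577911377)
bar [ 234  143   38  189 6260] (0.68767626953125, -0.31441397094726564, -31.182727813720703, 225.5010528564453, 39.38784408569336)
blue [  154   120   198   158 13563] (array([ 0.68734068, -0.31389492,  0.12396429]), np.float64(0.026280900878162126))
row [ 0.207  -0.0039  0.2094] [ 0.0021 -1.5508 -0.0026] n>= 5.8892257010208215 10.344230452936952
```

```bash
python3 -m crank '.207 -.004 .209 0 -.7 0;.207 -.004 .209 0 -.7 0;.207 -.004 .209 0 -.7 0;.207 -.004 .209 0 -.7 0;.207 -.004 .209 0 -.7 0;.207 -.004 .209 0 -1 0;.207 -.004 .209 0 -1.05 0;.207 -.004 .209 0 -1.2 0';  python3 -m crank '0 0 0 0 -.35 0;0 0 0 0 -.35 0;0 0 0 0 -.35 0;0 0 0 0 -.35 0;0 0 0 0 -.35 0'; cat > held.py <<'E'
from meas import *
import sys
im,c=snap('wrist',sys.argv[1]); o=bot.get_obs(); Rc=R.from_euler('xyz',o['tcp_rot'],degrees=True)
print(o['q'].round(1),o['ee_pos'],o['tcp_rot'],o['opening'])
z=o['ee_pos'][2]
best=[b for b in comps(im,20,34,120,60,None,1500)]
for m,st,ce in best: b=bar(m,z+.0125,c); print('bar',st,b, 'off tool',Rc.inv().apply(np.array([b[0],b[1],z])-o['ee_pos']))
ms=[m for m,st,ce in comps(im,100,128,100,25,None,600)]
ys,xs=np.nonzero(np.any(ms,0)); h=cv2.convexHull(np.c_[xs,ys].astype(np.int32)).reshape(-1,2)
h=h[(h[:,1]<np.percentile(h[:,1],70))]
for r in(.0635,): s=circ(h,z-.0455,c,r); print('hoop',s,len(h),circ(h,z-.0455,c),'off tool',Rc.inv().apply(np.array([*s[0][:2],z])-o['ee_pos']))
row([.546,.0093,.16],yaw=148)
E
python3 held.py w_held.png
```

```text
time: 13.2
ee_pos: [0.5448, 0.0109, 0.2473]
tcp_rot: [-89.8, -0.0, 125.6]
wrist_force: [1.3, -0.0, -1.4]
opening: 0.0145
time: 13.7
ee_pos: [0.5453, 0.0093, 0.248]
tcp_rot: [-89.9, -0.1, 145.0]
wrist_force: [-0.8, -0.2, -0.9]
opening: 0.0147
[  1.    4.6  10.3  95.8  -0.  -54. ] [0.54543247 0.00932387 0.2483568 ] [-8.99089627e+01 -4.41935110e-02  1.44993465e+02] 0.014422614885845945
bar [ 235  152   37  181 6110] (0.5412008666992187, 0.002531513214111328, 55.600337982177734, 88.4538345336914, 16.064680099487305) off tool [-4.30519472e-04  1.23649539e-05  7.99106394e-03]
hoop (array([0.54534714, 0.00927149, 0.05      ]), np.float64(0.00028210906640452425)) 30 (array([0.54519517, 0.00903777, 0.06327533]), np.float64(0.0002507251251304099)) off tool [3.98498791e-05 1.76689443e-07 9.18572875e-05]
row [-0.0005  0.0884 -0.0004] [-0.0016 -0.0525  0.0008] n>= 1.767172448205752 0.3501981359294327
```

The held hoop is centred on the TCP to 0.1 mm, and its bar is about 60° anticlockwise of the drum's x axis. Lowering it.

```bash
python3 -m crank '-.0005 .03 -.0004 0 0 0;-.0005 .055 -.0004 0 0 0;-.0005 .064 -.0004 0 0 0;-.0005 .064 -.0004 0 0 0'; python3 -m crank '0 .005 0 0 0 0;0 .01 0 0 0 0;0 .013 0 0 0 0;0 .013 0 0 0 0'; python3 -m crank '0 .004 0 0 0 0;0 .007 0 0 0 0;0 .007 0 0 0 0'; python3 -c "
from h import *
row([.546,.0093,.1535],yaw=145)"
```

```text
time: 14.15
ee_pos: [0.5457, 0.0093, 0.1842]
tcp_rot: [-89.9, -0.1, 145.1]
wrist_force: [0.4, -0.6, -1.3]
opening: 0.0143
time: 14.55
ee_pos: [0.5464, 0.0093, 0.1724]
tcp_rot: [-90.0, 0.0, 145.1]
wrist_force: [0.6, -0.0, -0.7]
opening: 0.0146
time: 14.85
ee_pos: [0.5462, 0.0093, 0.165]
tcp_rot: [-89.9, -0.0, 145.1]
wrist_force: [0.2, 0.2, -1.6]
opening: 0.0141
row [0.0002 0.0115 0.0001] [-0.001   0.0016  0.    ] n>= 0.23044409648209183 0.012717948018310252
```

```bash
python3 -m crank '0 .003 0 0 0 0;0 .006 0 0 0 0;0 .009 0 0 0 0;0 .009 0 0 0 0;0 .009 0 0 0 0'; python3 -m crank '0 .001 0 0 0 0;0 .002 0 0 0 0;0 .003 0 0 0 0;0 .003 0 0 0 0;0 .003 0 0 0 0'
```

```text
time: 15.35
ee_pos: [0.5463, 0.0093, 0.1564]
tcp_rot: [-90.0, 0.0, 145.1]
wrist_force: [0.6, 0.2, -1.4]
opening: 0.0142
time: 15.85
ee_pos: [0.5465, 0.0093, 0.1537]
tcp_rot: [-90.0, 0.0, 145.1]
wrist_force: [-0.4, 0.2, -0.3]
opening: 0.0142
```

```bash
python3 -m crank '0 .0007 0 0 0 0;0 .0012 0 0 0 0;0 .0012 0 0 0 0;0 .0012 0 0 0 0'
```

```text
time: 16.25
ee_pos: [0.5464, 0.0092, 0.1536]
tcp_rot: [-90.0, 0.1, 145.1]
wrist_force: [-4.9, -2.5, 7.8]
opening: 0.0146
```

```bash
python3 -m crank '0 -.0007 0 0 0 0;0 -.0007 0 0 .1 0;0 -.0007 0 0 .2 0;0 -.0007 0 0 .3 0;0 -.0007 0 0 .4 0;0 -.0007 0 0 .5 0'; python3 -m crank '0 0 0 0 .1 0;0 0 0 0 .2 0;0 0 0 0 .3 0;0 0 0 0 .4 0;0 0 0 0 .4 0'; python3 -c "
from h import *
o=bot.get_obs(); print(o['torque'],o['wrist_force'])"
```

```text
time: 16.85
ee_pos: [0.5468, 0.0094, 0.1536]
tcp_rot: [-90.1, 0.1, 116.2]
wrist_force: [-0.8, -0.4, 3.2]
opening: 0.0145
time: 17.35
ee_pos: [0.5468, 0.0094, 0.1536]
tcp_rot: [-90.1, 0.0, 93.4]
wrist_force: [0.8, 0.7, 3.3]
opening: 0.0142
[ 0.0921941  -0.13978    -0.08453951] [0.75384745 0.66410716 3.30367143]
```

```bash
python3 -m crank '0 0 0 0 .04 0;0 0 0 0 .07 0;0 0 0 0 .1 0;0 0 0 0 .1 0'; python3 -c "
from h import *
o=bot.get_obs(); print(o['torque'])"; python3 -m crank '0 0 0 0 .03 0;0 0 0 0 .06 0;0 0 0 0 .08 0;0 0 0 0 .08 0;0 0 0 0 .08 0'; python3 -c "
from h import *
o=bot.get_obs(); print(o['torque'])"
```

```text
time: 17.75
ee_pos: [0.5465, 0.0086, 0.1537]
tcp_rot: [-90.1, 0.1, 88.0]
wrist_force: [-1.5, -4.6, 6.4]
opening: 0.0147
[-1.01852022  0.37091107  0.55806344]
time: 18.25
ee_pos: [0.5462, 0.0083, 0.1539]
tcp_rot: [-90.0, 0.2, 83.6]
wrist_force: [-3.3, -8.0, 7.2]
opening: 0.0147
[-1.64459744  0.796082    2.42146405]
```

Torque climbed to 2.4 N·m at about 2° past the line, so that's the stop. I relax, release, rise straight up and check.

```bash
python3 -m crank '0 0 0 0 -.015 0;0 0 0 0 -.015 0;0 0 0 0 -.015 0'; python3 -m crank '0 0 0 0 0 0;0 0 0 0 0 0;0 0 0 0 0 0;0 0 0 0 0 0;0 0 0 0 0 0' -0.3; python3 -m crank '0 -.03 0 0 0 0;0 -.07 0 0 0 0;0 -.11 0 0 0 0;0 -.13 0 0 0 0;0 -.13 0 0 0 0;0 -.13 0 0 0 0' -1; python3 - <<'E'
from meas import *
im,c=snap('wrist','w_end.png'); o=bot.get_obs(); print(o['ee_pos'],o['q'].round(1))
for m,st,ce in comps(im,20,34,120,60,None,150): print('bar',st,bar(m,.166,c))
ms=[m for m,st,ce in comps(im,100,128,100,25,(130,60,380,330),300)]
ys,xs=np.nonzero(np.any(ms,0)); h=cv2.convexHull(np.c_[xs,ys].astype(np.int32)).reshape(-1,2)
print([xs.min(),xs.max(),ys.min(),ys.max()],circ(h,.108,c),circ(h,.108,c,.0635))
for n,b,z in(('top',(245,125,330,215),.166),('scene',(195,130,275,240),.166)):
    im,c=snap(n,n+'_end.png'); print(n,'expect',proj('',[[.546,.0093,z]],c))
    for m,st,ce in comps(im,20,34,130,60,b,15): print('  yel',st,ce,bar(m,z,c))
E
```

```text
time: 18.55
ee_pos: [0.5463, 0.0083, 0.1538]
tcp_rot: [-90.1, 0.2, 84.4]
wrist_force: [-3.2, -6.8, 7.6]
opening: 0.0143
time: 19.05
ee_pos: [0.5464, 0.0094, 0.1529]
tcp_rot: [-90.0, 0.0, 84.1]
wrist_force: [-0.3, 0.9, 0.8]
opening: 0.0555
time: 19.65
ee_pos: [0.5466, 0.0094, 0.2828]
tcp_rot: [-90.0, 0.0, 84.1]
wrist_force: [-0.1, 0.3, -0.5]
opening: 0.0854
[0.54629446 0.00942692 0.28191658] [ 1.   5.7 15.3 99.7 -0.   6.9]
bar [ 238  127   26  117 2018] (0.54544775390625, 0.008729373931884766, -1.14825439453125, 105.41078186035156, 16.069013595581055)
bar [ 325  255   31   76 1027] (0.6624197387695312, 0.08300949096679687, 13.283324241638184, 84.66834259033203, 22.941997528076172)
[np.int64(192), np.int64(310), np.int64(113), np.int64(228)] (array([0.54592694, 0.00878305, 0.06295328]), np.float64(0.0002339316539923441)) (array([0.5460293 , 0.00885602, 0.05      ]), np.float64(0.0005921633925393931))
top expect [[283.78937592 169.27976429]]
scene expect [[230.28776071 168.79984708]]
  yel [219 159  24  24 228] [230.85087719 170.41666667] (0.5503495483398437, 0.014100120544433594, 0.9022837281227112, 113.29950714111328, 29.669321060180664)
  yel [218 218   7   5  25] [221.16 220.2 ] (0.7303141479492188, 0.10455409240722656, -59.333879470825195, 14.786107063293457, 14.047301292419434)
```

```bash
python3 - <<'E'
from meas import *
im=cv2.imread('pics/w_end.png')[:,:,::-1].copy(); c=cal('wrist')
for m,st,ce in comps(im,20,34,120,60,(225,110,280,260),500):
    ys=np.arange(st[1]+8,st[1]+st[3]-8,4); L=[];Rr=[]
    for y in ys: xs=np.nonzero(m[y])[0]; L.append([xs.min()-.5,y]); Rr.append([xs.max()+.5,y])
    print(list(zip(ys,[l[0] for l in L],[r[0] for r in Rr])))
    for k,E in(('L',L),('R',Rr)):
        P=onz('',E,.166,c); vx,vy,_,_=cv2.fitLine((P[:,:2]*1000).astype(np.float32),cv2.DIST_HUBER,0,.01,.01).ravel(); print(k,np.degrees(np.arctan(vy/vx)))
# foot stripes / drum lugs, if seen
for m,st,ce in comps(im,20,34,110,60,(150,60,350,280),6): print(st,ce,onz('',[ce],.012,c)[0])
E
```

```text
[(np.int64(135), np.float64(237.5), np.float64(255.5)), (np.int64(139), np.float64(237.5), np.float64(255.5)), (np.int64(143), np.float64(238.5), np.float64(256.5)), (np.int64(147), np.float64(238.5), np.float64(256.5)), (np.int64(151), np.float64(239.5), np.float64(256.5)), (np.int64(155), np.float64(239.5), np.float64(257.5)), (np.int64(159), np.float64(239.5), np.float64(257.5)), (np.int64(163), np.float64(240.5), np.float64(257.5)), (np.int64(167), np.float64(239.5), np.float64(258.5)), (np.int64(171), np.float64(240.5), np.float64(258.5)), (np.int64(175), np.float64(240.5), np.float64(259.5)), (np.int64(179), np.float64(240.5), np.float64(259.5)), (np.int64(183), np.float64(241.5), np.float64(259.5)), (np.int64(187), np.float64(241.5), np.float64(259.5)), (np.int64(191), np.float64(242.5), np.float64(259.5)), (np.int64(195), np.float64(242.5), np.float64(260.5)), (np.int64(199), np.float64(242.5), np.float64(260.5)), (np.int64(203), np.float64(243.5), np.float64(260.5)), (np.int64(207), np.float64(243.5), np.float64(260.5)), (np.int64(211), np.float64(244.5), np.float64(261.5)), (np.int64(215), np.float64(244.5), np.float64(261.5)), (np.int64(219), np.float64(245.5), np.float64(261.5)), (np.int64(223), np.float64(245.5), np.float64(261.5)), (np.int64(227), np.float64(245.5), np.float64(262.5)), (np.int64(231), np.float64(245.5), np.float64(262.5)), (np.int64(235), np.float64(246.5), np.float64(262.5))]
L -1.5727497
R -1.6857272
[241 108  10   5  47] [245.78723404 109.9787234 ] [0.47929812 0.00806443 0.012     ]
[ 238  125   26  119 2047] [250.44553004 184.0840254 ] [0.58002958 0.00364977 0.012     ]
[326 255  15  25 222] [334.5045045  269.33783784] [0.72832319 0.11843787 0.012     ]
```

```bash
python3 -c "
from workcell import bot
print(bot.job_done(), bot.get_obs()['time'])"
```

```text
the job is handed in; nothing more can be done
the job is handed in; nothing more can be done
```

The drum is back together and handed in at about 20 s of the 61 s allowed, though the result gives no verdict. I took the small white drumhead off the stand, seated it in the mouth and let go. Then I set the blue hoop over it about 60° anticlockwise and screwed it clockwise until it stopped.

**Final checks:**
- **Drumhead:** it was flat and concentric in both views before the hoop went on. It is hidden under the hoop now, so I couldn't look at it again.
- **Hoop position:** its centre is within 1 mm of the drum's axis. Its height agrees with resting on the drumhead, and the gripper is open and clear, about 130 mm above where it let go.
- **Stop:** the twist rose from 0.6 to 2.4 N·m at the end of the turn.

**Where readings disagreed:**
- **Angles:** the bar now lies at −1.6°, although the gripper had turned to where it should have been at −6.4°. It probably twisted a little in the jaws against the stop.
- **Drum's lug line:** the lugs put it at about −4°, probably skewed by their stop blocks, while the foot stripe puts it at about +1°. Either way the bar is within about 3° of it, well inside the 11° limit.
- **Top camera:** it found no yellow bar in its final picture, probably because the arm was in the way. The scene camera had the bar within 2 pixels of where I expected it.

I used all 12 viewable pictures by the seating check, so the hoop work was measured from the camera images without viewing them. I didn't measure the other toys afterwards, but no move was aimed near them.

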